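Put the microscope sliders away by length

TASK

Put the microscope sliders away in their storage case. First clear the camera and the canister off the deck that the cover runs onto and stand them upright on the grey mat, then slide the cover fully open and lay every slider flat in a bay of its own, the long ones in the row of long bays and the short ones in the row of short bays. Finally slide the cover fully shut over them, leaving the other things on the bench where they are.

Things in the scene. Friction and masses are not known exactly. Their poses are not given: they have to be found in the camera images.
- case: Fixed storage case, 260 (x) x 442 (y) mm. Origin: bench level, under the centre of its tray half (y -102 to +102 mm); the other half (y +102 to +340) is the deck the cover slides onto. Floor of both 4 mm thick. Aluminium rails along y at x = -127 and +127 mm, 52 mm high, 8 mm thick. Two rows of bays side by side in the tray; their walls and dividers reach 12 mm above the bench.
- long_row (a point): Centre of the row of long bays, on the tray floor (4 mm above the bench), 53 mm to the case's -x. The row is 140 mm long along the case's x and has three bays, each 56 mm wide, centred at y = -68, 0 and +68 mm; one slider per bay, lying along x.
- short_row (a point): Centre of the row of short bays, on the tray floor, 73 mm to the case's +x. The row is 100 mm long along the case's x and has three bays, 56 mm wide, centred at y = -68, 0 and +68 mm; one slider per bay, lying along x.
- cover (a joint): Sliding cover of the case, 262 x 206 x 6 mm light grey panel lying on the rails (its underside 52.5 mm, its top 58.5 mm above the bench). 0 = shut over the tray, 0.23 m = fully open; it slides along the case's +y onto the deck, light friction. It starts shut or a little ajar.
- cover_handle (a point): Middle of the black upright bar on the cover, 80 mm along the case's x, 14 mm thick along its y, from 58 to 84 mm above the bench; this point is 78 mm above the bench and moves with the cover.
- mat: Fixed grey rubber mat, 200 (x) x 150 (y) x 3 mm, on the bench. Origin: centre of its underside.
- camera: Loose ribbed pale microscope camera: box 80 (x) x 54 (y) x 66 (z) mm with a black lens mount of 42 mm diameter standing out 22 mm at its +x face. 0.35 kg. Origin: centre of the box's underside. Starts on the deck.
- canister: Loose round grey screw-lid canister, 58 mm diameter, 62 mm high, 0.25 kg. Origin: centre of its underside. Starts on the deck beside the camera.
- dish: Bystander: lidded glass dish with a sample, 62 mm diameter, 18 mm high, among the sliders. Origin: centre of its underside.
- slide_box: Bystander: blue slide box 100 x 140 x 35 mm.
- flask: Bystander: amber bottle, 60 mm diameter, 120 mm high.
- spacer: Bystander: dark steel ring, 68 mm diameter, 16 mm high.
- tissues: Bystander: carton of lens tissue 90 x 120 x 30 mm.
- driver: Bystander: screwdriver 170 mm long, lying on the bench.
- long1: Long microscope slider: aluminium bar 124 mm long over all, 32 mm wide, 20 mm high; the last 18 mm at its -x end is a black knob. Over the origin a black upright grip fin, 30 (x) x 12 (y) mm, from 20 to 43 mm above the underside. 0.15 kg. Origin: underside, at mid-length and mid-width. x runs along it; either way round is fine. May be absent (3 to 5 are out).
- long2: Long microscope slider: aluminium bar 124 mm long over all, 32 mm wide, 20 mm high; the last 18 mm at its -x end is a black knob. Over the origin a black upright grip fin, 30 (x) x 12 (y) mm, from 20 to 43 mm above the underside. 0.15 kg. Origin: underside, at mid-length and mid-width. x runs along it; either way round is fine. May be absent (3 to 5 are out).
- long3: Long microscope slider: aluminium bar 124 mm long over all, 32 mm wide, 20 mm high; the last 18 mm at its -x end is a black knob. Over the origin a black upright grip fin, 30 (x) x 12 (y) mm, from 20 to 43 mm above the underside. 0.15 kg. Origin: underside, at mid-length and mid-width. x runs along it; either way round is fine. May be absent (3 to 5 are out).
- short1: Short microscope slider: aluminium bar 84 mm long over all, 32 mm wide, 20 mm high; the last 18 mm at its -x end is a black knob. Over the origin a black upright grip fin, 30 (x) x 12 (y) mm, from 20 to 43 mm above the underside. 0.15 kg. Origin: underside, at mid-length and mid-width. x runs along it; either way round is fine. May be absent (3 to 5 are out).
- short2: Short microscope slider: aluminium bar 84 mm long over all, 32 mm wide, 20 mm high; the last 18 mm at its -x end is a black knob. Over the origin a black upright grip fin, 30 (x) x 12 (y) mm, from 20 to 43 mm above the underside. 0.15 kg. Origin: underside, at mid-length and mid-width. x runs along it; either way round is fine. May be absent (3 to 5 are out).

How it is judged:
On the way, in this order (a step that is already met when the one before it is completed fails the run):
1. the camera and the canister stand upright on the mat (x of camera in the frame of mat between -0.09 and 0.09 m and y of camera in the frame of mat between -0.068 and 0.068 m and angle between each of camera, canister's own z axis and vertical below 0.12 rad and height (world z) of each of camera, canister below 0.01 m and linear speed of each of camera, canister below 0.03 m/s and x of canister in the frame of mat between -0.09 and 0.09 m and y of canister in the frame of mat between -0.068 and 0.068 m), for 0.2 s.
2. the cover is fully open (value of joint cover above 0.215 m), for 0.2 s.
3. every slider lies flat in a bay of the row for its length (x of long1 in the frame of case between -0.075 and -0.031 m and y of long1 in the frame of case between -0.096 and 0.096 m and z of long1 in the frame of case between 0 and 0.009 m and angle between each of long1, long2, long3, short1, short2's own z axis and vertical below 0.1 rad and linear speed of each of long1, long2, long3, short1, short2 below 0.03 m/s and x of long2 in the frame of case between -0.075 and -0.031 m and y of long2 in the frame of case between -0.096 and 0.096 m and z of long2 in the frame of case between 0 and 0.009 m and x of long3 in the frame of case between -0.075 and -0.031 m and y of long3 in the frame of case between -0.096 and 0.096 m and z of long3 in the frame of case between 0 and 0.009 m and x of short1 in the frame of case between 0.051 and 0.095 m and y of short1 in the frame of case between -0.096 and 0.096 m and z of short1 in the frame of case between 0 and 0.009 m and x of short2 in the frame of case between 0.051 and 0.095 m and y of short2 in the frame of case between -0.096 and 0.096 m and z of short2 in the frame of case between 0 and 0.009 m), for 0.2 s.
At the end, for the whole second after the job is handed in: Camera and canister stand upright on the mat, centres 7-10 mm or more inside its edge; every slider present lies flat (0.1 rad) in a bay of the row for its length (within 22 mm of the row's centre in the case's x); cover shut to within 8 mm; all at rest (all of step 1 and all of step 3 and value of joint cover below 0.008 m); the robot touches nothing.
It fails at once if the glass dish is pushed more than 40 mm away or tipped (distance of dish from where it was at the start of the episode above 0.04 m or angle between dish's own z axis and vertical above 0.6 rad).
It fails at once if the slide box, amber bottle, steel ring, tissue carton or screwdriver is pushed more than 40 mm away or tipped over ((distance of slide_box from where it was at the start of the episode above 0.04 m or angle between slide_box's own z axis and vertical above 0.6 rad) or (distance of flask from where it was at the start of the episode above 0.04 m or angle between flask's own z axis and vertical above 0.6 rad) or (distance of spacer from where it was at the start of the episode above 0.04 m or angle between spacer's own z axis and vertical above 0.6 rad) or (distance of tissues from where it was at the start of the episode above 0.04 m or angle between tissues's own z axis and vertical above 0.6 rad) or distance of driver from where it was at the start of the episode above 0.04 m).
Of long1, long2, long3, short1, short2 only 3 to 5 are there at a start; the rules pass over those that are not, and their reading is None.
At some moment in a run one of long1, long2, long3, short1, short2, camera may be knocked a few centimetres aside while the robot is not near it.
It also fails if it takes over 210 s, if anything falls off the work surface, if the arm or the gripper's body presses on something with over 40 N, if the wrist force passes 120 N, or if a joint passes its speed limit or range.

ROBOT

A 6-joint arm with a two-finger parallel gripper is mounted at the origin on the work surface. World frame = base frame: x ahead of the robot, y to its left, z up, the work surface at z = 0. Lengths are in m, angles in rad, forces in N, time in s.
With the tool pointing down it reaches from about 0.275 to 0.875 m from the base axis. Payload 12.5 kg.
Tool frame: the origin (TCP) lies on the centre line of the jaws, within the pads' length; the fingertips stand r.finger_overhang ahead of it and the grasp point (between the pads) lies 3 mm ahead of it (r.finger_overhang is the distance from the TCP to the fingertips, in m); z points along the fingers, y is the line along which they close (so a half turn about z gives the same grasp; the last joint's range is limited). The gripper opens to 85 mm and grips with 20 to 120 N. Pads are 22 mm wide; open, the fingers measure 114 mm over their backs; the gripper's body (76 mm by 85 mm) begins 54 mm behind the grasp point. The pads swing forward as they close: fully open they stand 13 mm farther back than shut.
Start: joints at [-1.202, 0.351, 1.652, -0, 1.139, -0.085], TCP at [0.241, -0.494, 0.253] pointing down, gripper open.
Joint ranges: [-2.75, 2.75], [-0.79, 2.1], [0.01, 2.65], [-1.57, 4.71], [0.07, 3.14], [-2.87, 2.87]. Speed limits (rad/s): [2.22, 2.22, 2.79, 3.14, 3.14, 3.14].

INTERFACE

Orientations are given as a unit quaternion [x, y, z, w].
In Python, from cell import r, optics gives the robot as it stands. The module is installed in compiled form; this text tells all that it offers. Calls block until the motion is done:
- r.move_to(position, orientation): joint-space move of the TCP to a pose.
- r.move_linear(position, rot=None, vel=0.15): straight line of the TCP; rot=None keeps the orientation; vel is the mean speed in m/s.
- r.set_joints(angles): joint-space move.
- r.set_gripper(opening, squeeze=None): opening from 0.0 (shut) to 1.0 (fully open); squeeze is the grip in N (None keeps the last); returns when the fingers have stopped.
- r.sleep(seconds).
- r.inverse_kinematics(position, orientation): joint angles nearest the present ones, or None.
- optics.get_image(name): name is "scene" or "side" or "wrist"; returns a dict with "pixels" (400x640x3 uint8, red, green, blue), "depth" (400x640 float32, m along the optical axis (not along the pixel's ray), 0 where there is no reading), "fx", "fy", "cx", "cy" (pixels), "D" ([k1, k2, p1, p2, k3] as OpenCV has them; the pictures are not rectified), "camera_from_world" (4x4, takes a point from world to camera coordinates); the wrist camera has in their place "mount" (4x4, takes a point from camera to tool coordinates, whose origin is the TCP and whose axes are the flange's). Camera axes: x right, y down, z forward; pixel columns grow to the right and rows downward; lengths in m; the calibration is good to about 2 mm. A picture is of the moment at which its call begins: read the wrist's pose just before it.
A pose or a line that the arm cannot do raises r.PlanningError and nothing moves.
- r.hand_in(): hands the job in; it is judged then, once.
Readings, each from a call of its own:
- r.current_t(): time.
- r.current_q(): joint angles.
- r.current_qvel(): joint speeds.
- r.current_effort(): joint torques, N m.
- r.current_tool_pos(): TCP position.
- r.current_ee_rot(): TCP orientation.
- r.current_contact_force(): force on the tool from outside, world axes, zero at the start.
- r.current_torque(): the same for the moment, N m.
- r.current_opening(): opening from 0.0 (shut) to 1.0 (fully open).
- r.current_finger_force(): force on a finger pad.
Only numpy, scipy, OpenCV 4.12 (cv2) and the standard library are available. Lean on these libraries where they do the work, as an engineer would, in place of code of your own. Each camera call takes 0.05 s, during which the arm holds its last target. There are 200 camera calls.

## Working session

There is one attempt and no reset: what is moved stays moved. The work goes in short steps, each a Python script; the robot and the scene stay as the last script left them, time stands still between calls to the robot, and variables do not carry over. Pictures are saved under pics/ and viewed, at most 14 in all, crops included, and the job is handed in when it is done.

```bash
mkdir -p pics; ls
cat > h.py <<'E'
from cell import r, optics
import numpy as np, cv2
from scipy.spatial.transform import Rotation as R
def shot(cam,fn=None):
    if cam=='wrist': p=np.array(r.current_tool_pos()); q=r.current_ee_rot()
    im=optics.get_image(cam)
    if cam=='wrist':
        T=np.eye(4);T[:3,:3]=R.from_quat(q).as_matrix();T[:3,3]=p
        W=T@np.array(im['mount'])
    else: W=np.linalg.inv(np.array(im['camera_from_world']))
    im['W']=W; im['K']=np.array([[im['fx'],0,im['cx']],[0,im['fy'],im['cy']],[0,0,1.]])
    if fn: cv2.imwrite('pics/'+fn,im['pixels'][:,:,::-1])
    return im
def cloud(im):
    h,w=im['depth'].shape
    u,v=np.meshgrid(np.arange(w),np.arange(h))
    pts=np.stack([u,v],-1).reshape(-1,1,2).astype(np.float64)
    n=cv2.undistortPoints(pts,im['K'],np.array(im['D'])).reshape(h,w,2)
    d=im['depth'].astype(float)
    c=np.stack([n[...,0]*d,n[...,1]*d,d],-1)
    X=c@im['W'][:3,:3].T+im['W'][:3,3]
    X[d==0]=np.nan
    return X
E
python3 - <<'E'
from h import *
import pickle
print(r.current_t(), r.finger_overhang,r.current_ee_rot())
a=shot('scene','scene0.png');b=shot('side','side0.png')
pickle.dump((a,b),open('s0.pkl','wb'))
for i in(a,b): print(i['W'].round(3).tolist(),i['fx'])
E
```

```text
pics
0.0 0.022 [ 9.74368989e-01  2.24954860e-01 -9.26164448e-05 -6.12252923e-04]
[[0.7, 0.489, -0.52, 1.11], [0.714, -0.494, 0.496, -0.517], [-0.015, -0.719, -0.695, 0.801], [0.0, 0.0, 0.0, 1.0]] 403.41024862115324
[[-0.914, -0.31, 0.262, 0.276], [-0.406, 0.689, -0.6, 0.634], [0.005, -0.655, -0.756, 0.872], [0.0, 0.0, 0.0, 1.0]] 380.42329118848255
```

View pics/scene0.png

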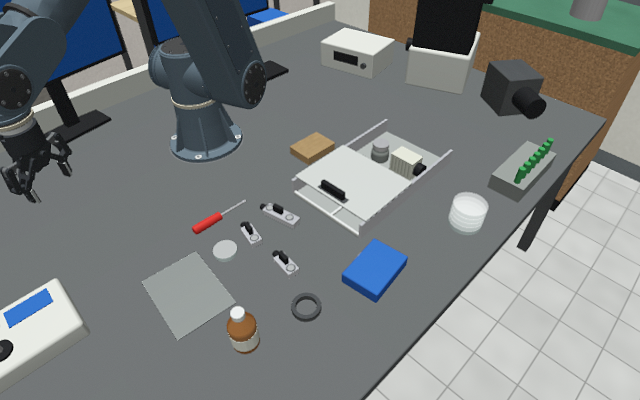

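View pics/side0.png

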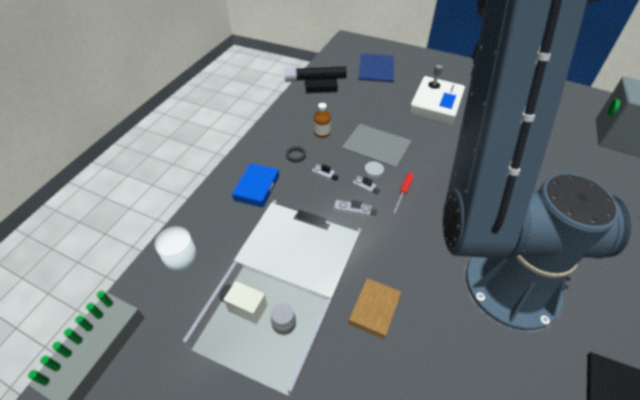

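```bash
cat >> h.py <<'E'
def ortho(ims,fn,x0,x1,y0,y1,s,grid=0.1,z=None):
    """top view: columns = y decreasing to right, rows = x decreasing downwards; s px/m"""
    H,W=int((x1-x0)*s),int((y1-y0)*s); O=np.zeros((H,W,3),np.uint8); Z=np.full((H,W),-1.)
    for im in ims:
        up=cv2.resize(im['pixels'],None,fx=3,fy=3); X=cv2.resize(cloud(im),None,fx=3,fy=3,interpolation=cv2.INTER_LINEAR)
        X=X.reshape(-1,3);C=up.reshape(-1,3)
        ok=np.isfinite(X).all(1)&(X[:,2]<.16)&(X[:,2]>-.02); X=X[ok];C=C[ok]
        v=((x1-X[:,0])*s).astype(int);u=((y1-X[:,1])*s).astype(int)
        k=(u>=0)&(u<W)&(v>=0)&(v<H); X=X[k];C=C[k];u=u[k];v=v[k]
        o=np.argsort(X[:,2]); X=X[o];C=C[o];u=u[o];v=v[o]
        m=X[:,2]>Z[v,u]+ .004
        O[v[m],u[m]]=C[m]; np.maximum.at(Z,(v[m],u[m]),X[m,2])
    for g in np.arange(np.ceil(x0/grid),x1/grid)*grid:
        cv2.line(O,(0,int((x1-g)*s)),(8,int((x1-g)*s)),(255,0,0),1);cv2.putText(O,f'{g:.2f}',(9,int((x1-g)*s)+4),0,.35,(255,0,0))
    for g in np.arange(np.ceil(y0/grid),y1/grid)*grid:
        cv2.line(O,(int((y1-g)*s),0),(int((y1-g)*s),8),(255,0,0),1);cv2.putText(O,f'{g:.2f}',(int((y1-g)*s)-12,20),0,.35,(255,0,0))
    cv2.imwrite('pics/'+fn,O[:,:,::-1]); return O,Z
E
python3 - <<'E'
from h import *
import pickle
a,b=pickle.load(open('s0.pkl','rb'))
O,Z=ortho([a,b],'o0.png',.2,1.0,-.6,.55,690)
np.save('Z0.npy',Z); print(O.shape)
E
```

```text
(552, 793, 3)
```

View pics/o0.png

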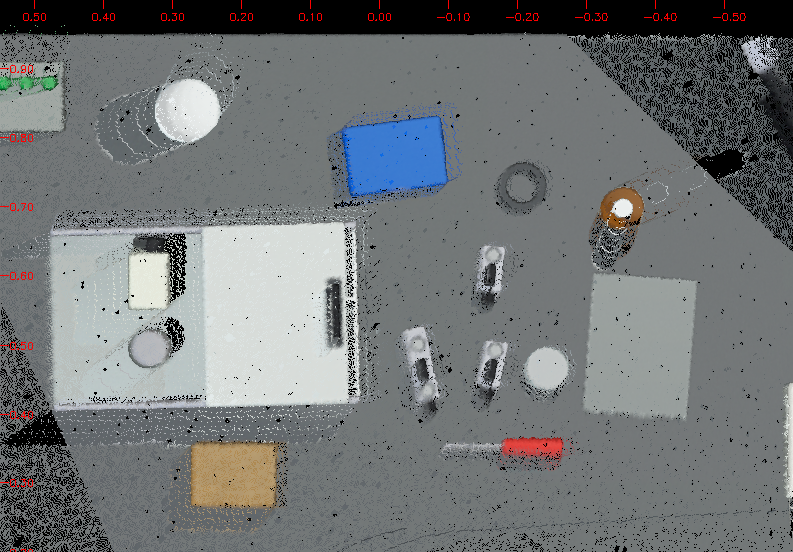

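```bash
cat >> h.py <<'E'
def q(yaw): return (R.from_euler('z',yaw)*R.from_euler('x',np.pi)).as_quat()
def go(x,y,z,yaw,lin=False,vel=.15):
    """yaw = world direction of the tool x axis; half turns are equivalent; picks the last joint nearest 0"""
    best=None
    if lin: return r.move_linear([x,y,z],None,vel)
    for k in(-1,0,1):
        j=r.inverse_kinematics([x,y,z],q(yaw+k*np.pi))
        if j is not None and (best is None or abs(j[5])<abs(best[0])): best=(j[5],yaw+k*np.pi)
    r.move_to([x,y,z],q(best[1]))
def merge(ims):
    return np.concatenate([cloud(i).reshape(-1,3) for i in ims]),np.concatenate([i['pixels'].reshape(-1,3) for i in ims]).astype(int)
def box(P,m): # centre,size,yaw of the points' rectangle (mm-trimmed)
    X=P[m][:,:2]; (c,s,a)=cv2.minAreaRect((X*1000).astype(np.float32)); return np.round(c,1),np.round(s,1),round(a,2)
E
python3 - <<'E'
from h import *
import pickle
go(.50,.28,.40,0)
print(r.current_q(),r.current_t())
a=shot('wrist','w1.png'); print(np.array(a['mount']).round(3),a['fx'])
go(.48,-.10,.40,0)
b=shot('wrist','w2.png')
go(.48,-.30,.40,0)
c=shot('wrist','w3.png')
pickle.dump((a,b,c),open('s1.pkl','wb'))
print(r.current_t())
ortho([a,b,c],'o1.png',.3,.8,-.52,.48,790)
E
```

```text
[ 4.28193788e-01  2.90131455e-01  1.37760111e+00 -1.21858766e-04
  1.47407681e+00 -1.14139421e+00] 3.0167
[[-0.    -0.954 -0.299  0.076]
 [ 1.     0.    -0.001 -0.001]
 [ 0.001 -0.299  0.954 -0.12 ]
 [ 0.     0.     0.     1.   ]] 353.00118205972615
6.05
```

View pics/o1.png

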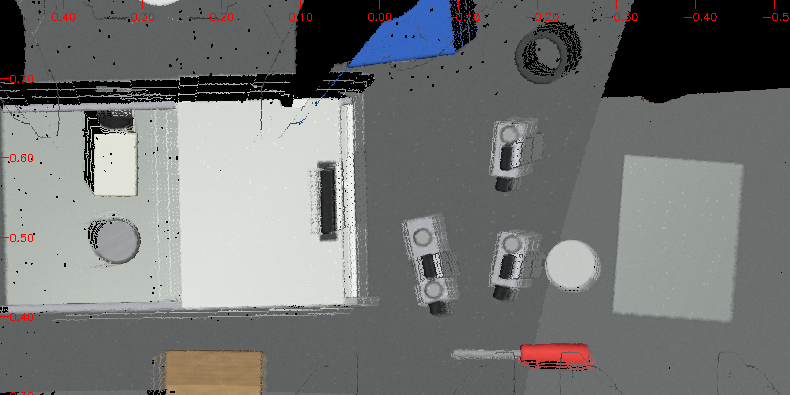

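```bash
cat >> h.py <<'E'
def clusters(im,zlo,zhi,xr,yr,res=.0015,minp=15):
    """connected blobs of the cloud in a height band: centroid, rect"""
    X=cloud(im).reshape(-1,3); ok=np.isfinite(X).all(1)&(X[:,2]>zlo)&(X[:,2]<zhi)&(X[:,0]>xr[0])&(X[:,0]<xr[1])&(X[:,1]>yr[0])&(X[:,1]<yr[1])
    M=np.zeros(im['depth'].size,np.uint8);M[ok]=1
    n,L=cv2.connectedComponents(M.reshape(im['depth'].shape)); L=L.ravel()
    out=[]
    for i in range(1,n):
        m=L==i
        if m.sum()<minp: continue
        c,s,a=cv2.minAreaRect((X[m][:,:2]*1000).astype(np.float32))
        if s[0]<s[1]: s=s[::-1]; a-=90
        out.append((round(c[0],1),round(c[1],1),round(s[0],1),round(s[1],1),round((a+90)%180-90,1),int(m.sum()),round(float(np.median(X[m][:,2]))*1000,1)))
    return sorted(out,key=lambda t:-t[5])
E
python3 - <<'E'
from h import *
import pickle
a,b,c=pickle.load(open('s1.pkl','rb'))
def p(n,l):
    print(n); [print('  ',t) for t in l[:5]]
p('cover a',clusters(a,.055,.0625,(.38,.72),(.0,.3)))
p('cover b',clusters(b,.055,.0625,(.38,.72),(.0,.3)))
p('handle a',clusters(a,.076,.09,(.38,.72),(.0,.3)))
p('handle b',clusters(b,.076,.09,(.38,.72),(.0,.3)))
p('camera',clusters(a,.066,.08,(.5,.72),(.27,.4)))
p('canister',clusters(a,.060,.075,(.4,.545),(.27,.4)))
for i,n in((b,'b'),(c,'c')):
    p('fins '+n,clusters(i,.034,.05,(.36,.72),(-.25,-.02)))
    p('bars '+n,clusters(i,.012,.05,(.36,.72),(-.21,-.03)))
    p('dish '+n,clusters(i,.010,.05,(.36,.72),(-.3,-.21)))
# rails / case edges
for i,n in((a,'a'),(b,'b')):
    p('rails '+n,clusters(i,.045,.0545,(.38,.72),(.0,.5)))
# mat by colour
hsv=c['pixels'].astype(int); X=cloud(c)
g=hsv.mean(2); m=(g>120)&(np.abs(X[...,2])<.01)&(X[...,1]<-.27)&(X[...,0]>.36)
print('mat',box(X.reshape(-1,3),m.ravel()),m.sum())
E
```

```text
cover a
   (543.4, 150.4, 263.1, 207.2, 1.3, 26786, 58.4)
cover b
   (542.6, 150.3, 261.8, 208.3, 1.1, 29221, 58.1)
handle a
   (544.7, 65.8, 80.4, 15.4, 1.6, 755, 84.0)
handle b
   (545.4, 65.0, 79.3, 15.0, 1.2, 881, 83.9)
camera
   (592.3, 333.8, 79.6, 54.6, -0.7, 2145, 69.7)
   (506.8, 340.4, 25.8, 12.1, -89.9, 70, 66.5)
   (503.8, 316.8, 18.6, 5.4, 79.4, 34, 66.5)
   (513.8, 336.9, 11.5, 9.2, -76.6, 33, 66.6)
   (513.9, 326.3, 10.9, 8.7, 75.7, 20, 66.5)
canister
   (494.5, 331.8, 50.6, 50.5, 1.4, 1238, 65.8)
fins b
   (600.4, -162.0, 30.1, 12.3, -6.5, 244, 42.6)
   (462.2, -161.7, 30.0, 12.0, -10.9, 203, 42.8)
   (462.3, -62.4, 29.7, 12.2, 11.7, 202, 42.7)
bars b
   (462.3, -62.3, 123.7, 32.3, 12.0, 1773, 20.3)
   (600.7, -161.9, 83.5, 32.5, -6.4, 1433, 20.1)
   (462.5, -161.9, 84.0, 31.9, -11.4, 1176, 20.5)
   (362.3, -194.7, 30.1, 4.5, -89.9, 91, 18.7)
dish b
   (465.1, -242.8, 61.5, 59.9, 46.6, 1408, 18.1)
   (362.9, -237.5, 54.6, 5.7, -90.0, 190, 19.1)
fins c
   (600.2, -161.9, 30.1, 12.3, -6.5, 257, 42.2)
   (463.2, -63.5, 30.4, 13.1, 11.9, 234, 42.0)
   (462.5, -162.7, 30.1
[... 180 characters left out ...]

   (361.9, -195.5, 28.6, 4.0, 88.6, 82, 18.7)
dish c
   (465.4, -243.4, 60.8, 59.2, -2.5, 1387, 18.0)
   (361.9, -237.0, 53.7, 3.9, 89.5, 161, 18.4)
rails a
   (411.4, 360.6, 218.8, 8.9, -88.7, 1084, 51.8)
   (664.5, 365.8, 220.6, 10.1, -88.9, 1016, 51.0)
   (553.1, 333.0, 53.5, 8.4, -81.3, 78, 49.8)
   (418.8, 34.8, 12.0, 8.0, -85.3, 58, 52.2)
   (672.7, 41.2, 13.0, 8.2, -89.3, 53, 51.9)
rails b
   (412.2, 316.1, 123.0, 9.2, -88.6, 502, 51.5)
   (604.0, 309.3, 101.2, 12.9, 7.5, 444, 49.6)
   (667.0, 288.3, 55.7, 9.2, -89.2, 289, 51.1)
   (497.5, 315.4, 48.5, 20.7, 10.9, 130, 51.4)
   (418.7, 36.7, 17.6, 8.3, -88.7, 92, 51.9)
mat (array([ 498.9, -363.7]), array([181.6, 203.7]), 85.68) 14333
```

```bash
cat >> h.py <<'E'
D=np.pi/180
def F(): return np.round(r.current_contact_force(),1).tolist()
def pick(x,y,z,yaw,op,sq,up=.22):
    r.set_gripper(op); go(x,y,up,yaw); r.move_linear([x,y,z],None,.15)
    print('down',F(),end=' '); r.set_gripper(0.,sq); print('grip',r.current_opening(),r.current_finger_force())
    r.move_linear([x,y,up],None,.2); print('lift',r.current_opening(),F())
def place(x,y,z,yaw,op,up=.22):
    go(x,y,up,yaw); r.move_linear([x,y,z+.03],None,.2); r.move_linear([x,y,z],None,.04)
    print('place',F()); r.set_gripper(op); r.move_linear([x,y,up],None,.2); print('t',r.current_t())
E
python3 - <<'E'
from h import *
pick(.495,.333,.045,0,1.,40); place(.443,-.374,.0445,-4.3*D,1.)
pick(.592,.3338,.045,-.7*D,1.,40); place(.540,-.382,.0445,-4.3*D,1.)
go(.46,-.27,.40,0)
import pickle
c=shot('wrist','w4.png'); 
for t in clusters(c,.055,.08,(.36,.72),(-.48,-.25)): print('tops',t)
for t in clusters(c,.012,.05,(.38,.72),(-.21,-.03)): print('bars',t)
E
```

```text
down [-0.0, -0.5, -0.3] grip 0.650020662065758 41.3124628434889
lift 0.6508921066722662 [0.1, -0.6, -3.0]
place [-3.9, 3.6, 9.9]
t 17.075
down [-0.0, -0.4, 0.4] grip 0.6251268733473652 43.40337038040161
lift 0.6326209537676927 [0.2, 0.3, -2.6]
place [-3.4, 3.0, 5.8]
t 28.3583
tops (528.6, -382.4, 101.9, 55.3, -3.8, 3343, 68.7)
tops (443.4, -375.0, 51.2, 50.2, 89.5, 1222, 65.1)
bars (462.6, -63.4, 124.8, 33.9, 12.0, 1876, 20.1)
bars (600.7, -161.9, 84.1, 33.6, -5.5, 1489, 20.1)
bars (462.8, -163.0, 84.3, 32.8, -11.0, 1237, 20.2)
```

View pics/w4.png

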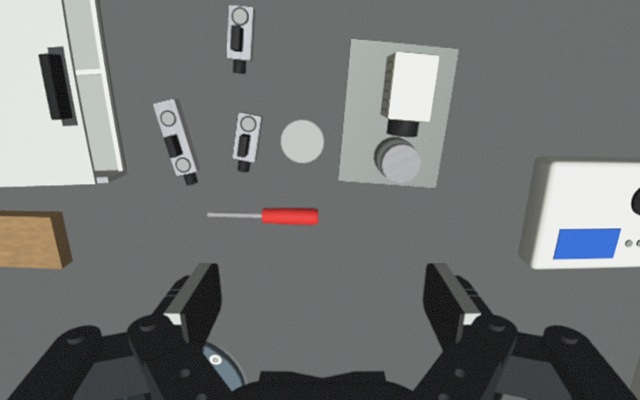

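Camera (410,90) and canister (400,160) stand upright on the mat; the three sliders are where they were. Next is the cover.

```bash
cat > cov.py <<'E'
from h import *
def slide(h0,d,yaw=1.25*D):
    h0=np.array(h0); h1=h0+d*np.array([-np.sin(yaw),np.cos(yaw)])
    r.set_gripper(.5); go(*h0,.18,yaw); r.move_linear([*h0,.088],None,.12); print('down',F())
    r.set_gripper(0.,25); print(r.current_opening(),F())
    r.move_linear([*h1,.088],None,.12); print('slid',F()); r.sleep(.3)
    r.set_gripper(.5); r.move_linear([*h1,.2],None,.2)
E
python3 - <<'E'
from cov import *
slide((.545,.0654),.210)
go(.46,.09,.40,0); r.set_gripper(1.)
c=shot('wrist','w5.png')
for t in clusters(c,.076,.09,(.38,.72),(.0,.4)): print('handle',t)
for t in clusters(c,.055,.0625,(.38,.72),(.0,.45)): print('cover',t)
for t in clusters(c,.008,.0145,(.4,.7),(.0,.25)): print('walls',t)
for t in clusters(c,.012,.05,(.38,.72),(-.21,-.03)): print('bars',t)
print(r.current_t())
E
```

```text
down [0.0, 0.5, 0.6]
0.15467951578458153 [-0.8, 0.3, 6.5]
slid [-1.7, 0.8, 6.8]
handle (539.9, 273.6, 78.9, 15.4, 2.1, 704, 83.6)
cover (538.0, 352.8, 262.9, 196.9, 0.6, 21845, 57.9)
walls (546.2, 138.9, 243.4, 216.5, 1.4, 4536, 11.7)
bars (462.8, -63.0, 124.0, 33.5, 12.2, 1847, 20.2)
bars (462.3, -162.0, 84.9, 33.1, -10.9, 1212, 20.3)
bars (599.9, -161.4, 85.1, 32.0, -5.4, 985, 20.3)
bars (704.3, -194.0, 35.8, 15.2, 60.1, 130, 15.5)
38.1833
```

View pics/w5.png

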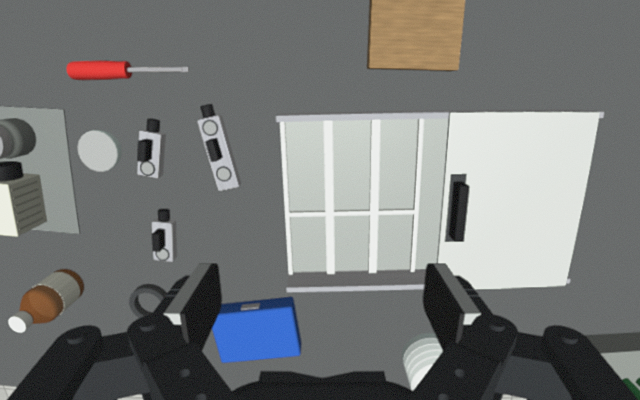

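```bash
cat > sl.py <<'E'
from h import *
O=np.array([.5431,.1333]); CY=1.25*D
def case(lx,ly): return O+np.array([[np.cos(CY),-np.sin(CY)],[np.sin(CY),np.cos(CY)]])@[lx,ly]
def put(x,y,a,lx,ly):
    pick(x,y,.047,a*D,.5,30,.17); place(*case(lx,ly),.0515,CY,.5,.17)
E
python3 - <<'E'
from sl import *
put(.4625,-.0628,11.8,-.053,0)
go(.46,-.02,.40,0); c=shot('wrist')
for t in clusters(c,.034,.0495,(.38,.72),(-.21,.24)): print('fins',t)
for t in clusters(c,.017,.0495,(.43,.65),(.04,.23)): print('case bars',t, case(-.053,0))
for t in clusters(c,.012,.05,(.38,.72),(-.21,-.03)): print('bars',t)
E
```

```text
down [-0.7, -0.5, 0.2] grip 0.13516624490914847 35.85232079029083
lift 0.1298028537992781 [-0.9, -0.4, -1.8]
place [-1.0, -0.6, -0.6]
t 47.8333
fins (420.3, 134.2, 210.5, 8.0, 89.1, 384, 41.9)
fins (600.7, -161.4, 29.8, 12.7, -8.0, 270, 42.6)
fins (490.4, 129.9, 29.2, 11.1, -0.5, 229, 46.1)
fins (462.5, -162.8, 30.1, 12.7, -12.0, 223, 42.6)
case bars (490.7, 130.4, 121.9, 33.5, 1.1, 1891, 24.2) [0.49011261 0.13214381]
bars (600.9, -161.5, 83.6, 33.2, -5.9, 1491, 20.2)
bars (462.5, -162.2, 85.0, 32.7, -11.3, 1221, 20.4)
```

Long one is seated. Now the short ones.

Run:
```python
from sl import *
put(.4625,-.1624,-11.5,.073,0)
go(.46,-.10,.40,0); c=shot('wrist')
t=[t for t in clusters(c,.012,.05,(.38,.68),(-.25,-.03)) if 75<t[2]<95 and 28<t[3]<40]; print(t)
t=t[0]; put(t[0]/1000,t[1]/1000,t[4],.073,-.068)
go(.46,.0,.40,0); r.set_gripper(1.); c=shot('wrist','w6.png'); r.current_t()
for t in clusters(c,.017,.0495,(.43,.655),(.0,.24)): print('case bars',t)
print(case(-.053,0),case(.073,0),case(.073,-.068))
go(.46,-.27,.40,0); c=shot('wrist','w7.png')
for t in clusters(c,.055,.08,(.36,.72),(-.48,-.25)): print('tops',t)
for t in clusters(c,.012,.05,(.38,.72),(-.25,-.0)): print('bench',t)
```

```text
down [-0.0, 0.1, 0.7] grip 0.1352285880254446 35.74051558971405
lift 0.12903083671243426 [-0.7, -0.6, -2.3]
place [-2.2, 0.3, 2.4]
t 58.6833
[(600.2, -162.0, 84.3, 32.6, -6.6, 1467, 20.1)]
down [0.7, 0.2, 0.9] grip 0.12844047878542403 35.52140951156616
lift 0.13797946386625679 [0.2, 0.3, -1.5]
place [-3.6, -1.0, 3.8]
t 69.55
case bars (490.6, 130.5, 121.9, 33.1, 1.5, 1906, 24.1)
case bars (612.3, 132.7, 76.7, 33.2, 1.1, 1427, 24.1)
case bars (612.4, 65.3, 73.9, 32.6, 1.5, 1399, 24.1)
[0.49011261 0.13214381] [0.61608263 0.13489249] [0.61756604 0.06690867]
tops (528.5, -382.5, 102.0, 55.5, -3.6, 3328, 68.8)
tops (442.9, -375.0, 50.8, 50.7, -25.0, 1216, 65.1)
bench (465.4, -230.6, 61.5, 37.5, -0.8, 948, 18.0)
```

View pics/w6.png

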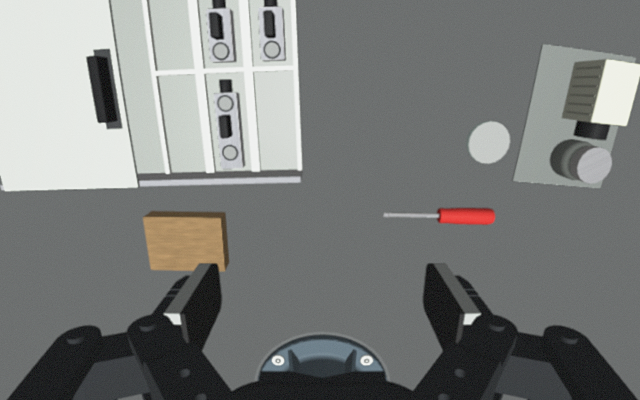

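Run:
```python
from cov import *
slide((.5402,.2745),-.2245)
go(.46,.05,.40,0)
c=shot('wrist','w8.png')
for t in clusters(c,.076,.09,(.38,.72),(.0,.4)): print('handle',t)
for t in clusters(c,.055,.0625,(.38,.72),(-.05,.45)): print('cover',t)
print(r.current_t())
shot('scene','s9.png')
```

```text
down [0.3, 0.6, 0.7]
0.15255136555659607 [-2.1, -0.5, 6.7]
slid [1.3, -0.9, 5.7]
handle (545.8, 47.9, 79.9, 13.9, 1.5, 619, 84.2)
cover (543.7, 133.3, 262.8, 207.0, 1.4, 24325, 58.1)
81.9917
```

View pics/w8.png

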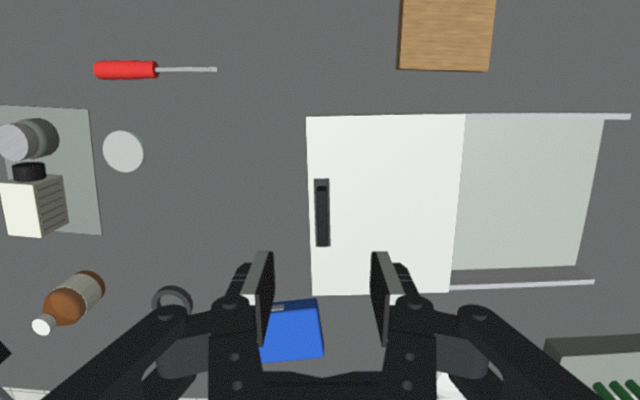

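View pics/s9.png

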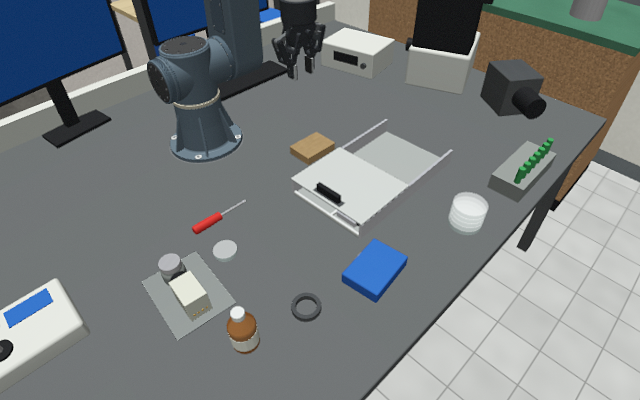

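The wrist view shows the cover shut (its near edge at column 308, the case's edge). The scene view shows the camera and canister on the mat at (185,285), no sliders left out, and nothing else moved.

Run:
```python
from h import *
print(r.hand_in())
```

```text
the job is handed in; nothing more can be done
None
```

The job is handed in: the camera and canister stand on the mat, the one long and two short sliders that were out lie in their bays, and the cover measures shut; the judge returned no verdict.

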